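# Seat the ball-base vise and lock it with the gated lever

### The job

Take the ball-base vise off the roll of masking tape and set it upright in the black ring of the clamp stand, so that it sits level and centred. Then lead the stand's red-knobbed lever through the zigzag gate, from the red-marked end of the slot to fully home in the green-marked side notch, so that the orange claws close over the vise's ball. Leave the vise seated level and do not knock over the glass bottle.

Things in the scene. Friction and masses are not known exactly. Their poses are not given: they have to be found in the camera images.
- stand: Clamp stand, fixed to the worktop: grey base plate 170 (its x) x 300 (its y) x 20 mm high. Origin: centre of the plate, 10 mm over the worktop; x points away from the robot, y to the left, z up. On its left half (y = +85 mm) the ring support between two orange claws, on its right half (y = -85 mm) the gate housing with the lever.
- ring_seat (a point): On the ring's axis, 65 mm over the worktop: where the centre of the vise's ball lies when seated. Fixed to the stand, same axes. The ring is black, 90 mm outside and 68 mm inside diameter, its top edge 40 mm over the worktop.
- claw_tip (a point): Inner tip of the front orange claw. Two claws (22 mm wide, 89 to 97 mm over the worktop) slide on guide pillars (36 mm wide in y, 100 mm high) at stand x = -70 and +70 mm, before and behind the ring. Linked to the lever: tips about 57 mm from the ring's axis at its start, 37 mm when it is fully forward. So seat the vise first, fingers to its left and right (along stand y).
- gate_plate (a point): Centre of the top of the aluminium gate plate (98 x 84 mm in stand x, y), 104 mm over the worktop, on a blue housing. Its slot, 16 mm wide, is a zigzag: from the red-dot end at the front left forward (+x of the stand), across to the right (-y), forward (+x) again, then left (+y) into a short side notch by the green dot. The sides of the slot stop the lever.
- knob (a point): Centre of the red ball knob, 32 mm across, on top of the lever: a 10 mm rod standing out of the slot. The lever pivots in all directions about a point 133 mm from the knob's centre, 24 mm over the worktop under the gate plate's centre. Play in the slot: about 4 mm each way at the knob. It stays where it is left; moving it takes about 1 N.
- gate_start (a point): Point fixed on the stand: where the knob's centre is with the lever at the red-dot end of the slot (stand x -40, y -57, z 138 mm). The lever starts within 6 mm of it.
- gate_corner1 (a point): The same for the first bend: after going forward from the start (stand x 0, y -55, z 144 mm).
- gate_corner2 (a point): The same for the second bend: after crossing to the right (stand x 0, y -115, z 144 mm).
- gate_corner3 (a point): The same for the third bend: after going forward again (stand x 40, y -114, z 138 mm).
- gate_lock (a point): The same for the lever home in the side notch at the green dot, after going left from the third bend (stand x 41, y -78, z 140 mm).
- lever_fore (a joint): Lever angle forward (rad): about -0.31 at the start, 0 in the cross slot, +0.31 in the last row and in the side notch. Positive tilts the knob to the stand's +x.
- lever_side (a joint): Lever angle to the side (rad), positive tilts the knob to the stand's +y: about +0.22 at the start, -0.22 in the right-hand leg of the slot, +0.05 home in the side notch.
- vise_block (a point): Centre of the vise's blue and steel jaw block, 48 (its x) x 34 (its y) x 48 mm high: grip it across the 34 mm, along y, at this height. z up. Under it a dark steel ball, 84 mm across, its centre 60 mm below this point, its lowest point 102 mm below. 0.5 to 0.8 kg, bottom-heavy. Starts upright in the hole of a loose tape roll (105 mm across, 25 mm high).
- vise_ball (a point): Centre of the vise's ball, 60 mm below vise_block along its z. About 47 mm over the worktop at the start.
- alcohol_bottle: Squat glass dispenser bottle, 87 mm across, 112 mm high, standing on the worktop to the right; origin at the centre of its underside, z up. Not to be knocked over.
Mind the look-alikes: they are no part of the job. There is more than one size of the part that bears vise_block; the job needs the smaller.

How it is judged:
By the outcome, as a careful person would: the job done as asked, in the order asked, and still so for the second after the job is handed in, with the robot touching nothing.
It also fails if it takes over 58 s, if anything falls off the work surface, if the arm or the gripper's body presses on something with over 40 N, if the wrist force passes 120 N, or if a joint passes its speed limit or range.

### The arm

A 6-joint arm with a two-finger parallel gripper is mounted at the origin on a cart in front of the work surface, level with it; the furniture and walls round the work are solid. World frame = base frame: x ahead of the robot, y to its left, z up, the work surface at z = 0. Lengths are in mm, angles in rad, forces in N, time in s.
With the tool pointing down it reaches from about 350 to 775 mm from the base axis. Payload 7.3 kg.
Tool frame: the origin (TCP) lies at the very end of the fingers, on their centre line; the grasp point (between the pads) lies bot.grip_point_offset behind it (bot.grip_point_offset is the distance from the TCP to the grasp point, in mm); z points along the fingers, y is the line along which they close (so a half turn about z gives the same grasp; the last joint's range is limited). The gripper opens to 92 mm and grips with 3 to 60 N. Pads are 19 mm wide; open, the fingers measure 130 mm over their backs; the gripper's body (75 mm by 190 mm) begins 47 mm behind the grasp point.
Start: joints at [-1.454, 0.342, 1.524, -0, 1.275, -0.146], TCP at [136.409, -506.989, 226.741] pointing down, gripper open.
Joint ranges: [-2.53, 2.53], [-0.77, 2.02], [0.04, 2.7], [-1, 4.14], [0.28, 2.66], [-3.11, 3.11]. Speed limits (rad/s): [2.57, 2.57, 3.14, 3.14, 3.14, 3.14].

### API

Orientations are given as [roll, pitch, yaw] about the fixed x, y, z axes, in that order (R = Rz(yaw) Ry(pitch) Rx(roll)).
In Python, from plant import bot gives the robot as it stands. The module is installed in compiled form; this text tells all that it offers.
- The arm moves only by the tool carry_out, never from a script. Its argument "plan" is a list of rows, each an object of numbers: "tx", "ty", "tz": the shift along the world's x, y, z in mm; "rx", "ry", "rz": the turn, a rotation vector about the world's x, y, z in rad. A call has 1 to 12 rows; each row shifts and turns the commanded pose from where the row before left it; what a row does not reach is not made up. A row lasts 1/10 s, in which the tool goes at most 50 mm and 8.59 degrees, less where a joint would pass 70% of its speed; a pose out of reach is approached as far as the arm can. A call with a gripper value outside its range is refused whole. "gripper" is the closure, from 0 (fully open) to 1 (shut), set as the call begins (left out, the last holds). The fingers move at their own pace and stop on an object; the grip force is fixed at half the most. Time passes only in rows, so rows that do not move let the fingers close. It gives the time, the measured TCP pose, the force, the opening and the grip force at its end, in the units of the state.
- bot.get_obs(): the state, without advancing time (a new reading comes with each control period).
- bot.capture(name): name is "scene" or "top"; returns the picture (400x640x3 uint8, red, green, blue); there is no depth.
- bot.camera_model(name): a dict with "camera_matrix" (3x3 intrinsics, pixels), "R" (3x3) and "t" (3): a world point X has camera coordinates R X + t. Camera axes: x right, y down, z forward; pixel columns grow to the right and rows downward; lengths in mm; the calibration is good to about 2 mm. A picture is of the moment at which its call begins. camera_model takes no time and is no camera call.
- bot.close_job(): hands the job in; it is judged then, once.
The state is a dict: "time": time; "joint_positions": joint angles; "dq": joint speeds; "tau": joint torques, N m; "tool_pos": TCP position; "tcp_rot": TCP orientation; "contact_force": force on the tool from outside, world axes, zero at the start; "moment": the same for the moment, N m; "grip_width": finger opening in mm; "finger_force": force on a finger pad.
Only numpy, scipy, OpenCV 4.12 (cv2) and the standard library are available. Lean on these libraries where they do the work, as an engineer would, in place of code of your own. Each camera call takes 0.05 s, during which the arm holds its last target. There are 200 camera calls.

## Working session

There is one attempt and no reset: what is moved stays moved. The work goes in short steps, Python scripts to look and compute and a tool call to move; the robot and the scene stay as the last step left them, time stands still between calls to the robot, and variables do not carry over. Pictures are saved under pics/ and viewed, at most 10 in all, crops included, and the job is handed in when it is done.

Besides the shell and the picture viewer there is one more tool, called by a JSON object that holds its "api" and its "payload". carry_out: Moves the arm, as the interface text tells. Its arguments: {"type":"object","properties":{"plan":{"type":"array"},"gripper":{"type":"number"}},"required":["plan"]}

```bash
mkdir -p pics
python3 - <<'E'
from plant import bot
import cv2,numpy as np
np.set_printoptions(precision=4,suppress=True)
print(bot.get_obs(),bot.grip_point_offset)
for n in("scene","top"):
    cv2.imwrite(f"pics/{n}0.png",bot.capture(n)[:,:,::-1]); m=bot.camera_model(n); print(n,m)
E
```

```text
{'time': 0.0, 'joint_positions': array([-1.454 ,  0.3427,  1.525 , -0.    ,  1.2754, -0.146 ]), 'dq': array([0.0009, 0.0012, 0.0003, 0.0001, 0.0009, 0.0009]), 'tau': array([  0.0006, -43.1247, -24.4221,   0.0717,   0.0561,  -0.0002]), 'tool_pos': array([ 136.3442, -506.5674,  226.0673]), 'tcp_rot': array([-3.1401, -0.0002,  0.2628]), 'contact_force': array([ 0.0719, -0.324 ,  0.0295]), 'moment': array([ 0.0048,  0.0197, -0.0366]), 'finger_force': 0.0, 'grip_width': 92.08898394621895} 18.8
scene {'camera_matrix': array([[463.5022,   0.    , 322.8215],
       [  0.    , 463.5022, 200.668 ],
       [  0.    ,   0.    ,   1.    ]]), 'R': array([[ 0.8064, -0.5914, -0.0031],
       [-0.2615, -0.3519, -0.8988],
       [ 0.5304,  0.7256, -0.4384]]), 't': array([-387.8857,  229.5882, 1417.2772])}
top {'camera_matrix': array([[428.5151,   0.    , 325.5155],
       [  0.    , 428.5151, 199.5426],
       [  0.    ,   0.    ,   1.    ]]), 'R': array([[ 0.0197, -0.9998,  0.0093],
       [-0.9859, -0.021 , -0.1661],
       [ 0.1663, -0.0059, -0.9861]]), 't': array([  13.4199,  531.7832, 1516.1364])}
```

View pics/scene0.png

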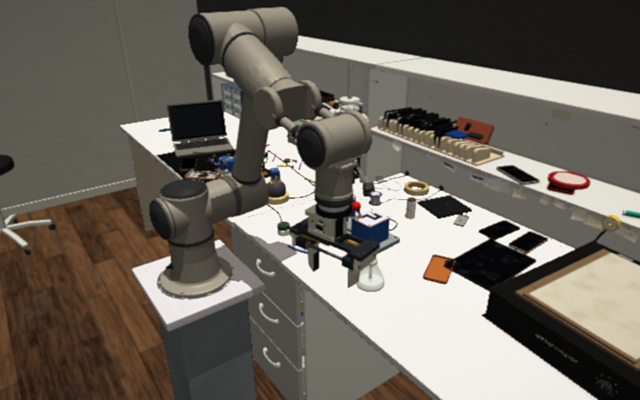

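View pics/top0.png

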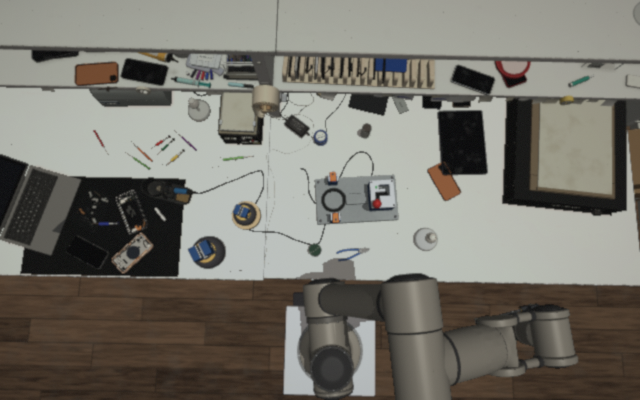

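The scene view shows the stand partly behind the gripper. In the top view the stand is at (357,200), with the ring at (333,200) and the red knob at (377,203), and the bottle is at (426,239). Vise candidates: (245,214) on a tape roll, (207,252) on a dark disc and larger, and a bluish item at (180,192). I pick (245,214) because it stands on tape and is the smaller one. Next I check it in a close crop.

Run:
```python
import cv2,numpy as np
a=cv2.imread("pics/top0.png")
c1=cv2.resize(a[170:275,165:275],None,fx=5,fy=5,interpolation=cv2.INTER_CUBIC)[:525]
cv2.imwrite("pics/c1.png",c1)
c2=cv2.resize(a[160:260,305:445],None,fx=5.7,fy=5.7,interpolation=cv2.INTER_CUBIC)
c2=cv2.resize(a[160:260,305:438],None,fx=6,fy=6,interpolation=cv2.INTER_CUBIC)
cv2.imwrite("pics/c2.png",c2)
```

```text
(no output)
```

View pics/c1.png

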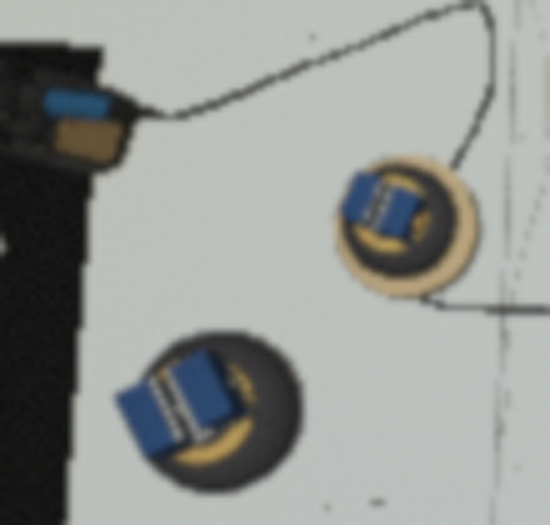

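View pics/c2.png

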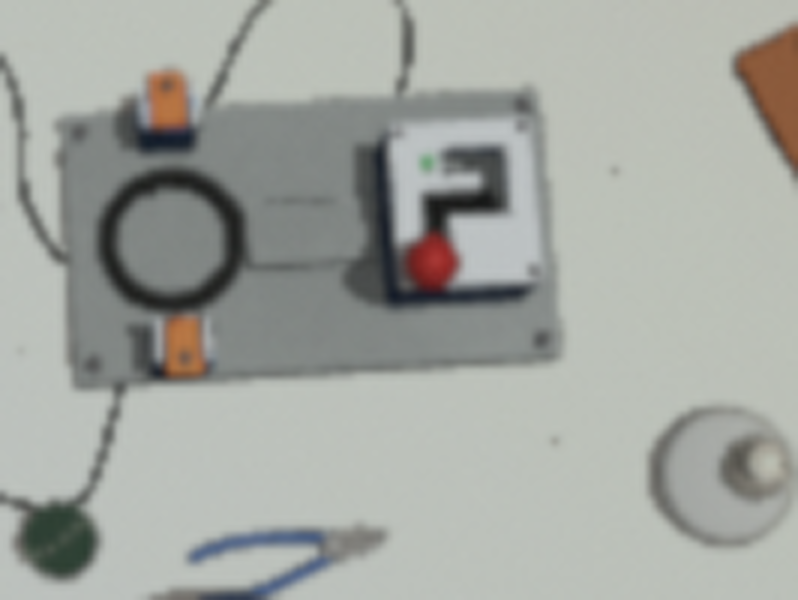

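The close crop shows the small vise on the tan tape roll, with block centre near crop (385,206) and tape centre near (407,226). The other vise is clearly bigger and has no tape. The second crop shows the ring centre at (171,240), knob at (432,262), plate corners and bottle.

```bash
cat > h.py <<'E'
import numpy as np,cv2
from plant import bot
np.set_printoptions(precision=3,suppress=True)
def bp(n,uv,z):
    m=bot.camera_model(n);R=m["R"];c=-R.T@m["t"]
    d=R.T@np.linalg.solve(m["camera_matrix"],[*uv,1.]);return c+d*(z-c[2])/d[2]
def pr(n,X):
    m=bot.camera_model(n);p=m["camera_matrix"]@(m["R"]@np.array(X,float)+m["t"]);return p[:2]/p[2]
def crop(n,name,x0,x1,y0,y1,f):
    a=bot.capture(n)[:,:,::-1];cv2.imwrite("pics/"+name,cv2.resize(a[y0:y1,x0:x1],None,fx=f,fy=f,interpolation=cv2.INTER_CUBIC))
E
python3 - <<'E'
from h import *
f=lambda x,y,x0,y0,s:((x+.5)/s-.5+x0,(y+.5)/s-.5+y0)
A=lambda x,y:f(x,y,165,170,5); B=lambda x,y:f(x,y,305,160,6)
P=[bp("top",A(*p),131) for p in[(362,172),(425,187),(412,239),(346,222)]]
print("block",np.array(P),np.mean(P,0),[np.linalg.norm(P[i]-P[i-1]) for i in range(4)])
print("yaw",[np.arctan2(*(P[0]-P[1])[1::-1]),np.arctan2(*(P[3]-P[2])[1::-1])])
print("tape",bp("top",A(407,226),25),"ball",bp("top",A(400,221),47))
Q=[bp("top",B(*p),20) for p in[(65,120),(533,92),(558,357),(78,385)]]
print("plate",np.array(Q),np.mean(Q,0),[np.linalg.norm(Q[i]-Q[i-1]) for i in range(4)])
e=Q[0]-Q[1];e2=Q[3]-Q[2];e3=Q[0]-Q[3];e4=Q[1]-Q[2];print("yaw",np.arctan2(-e[0],e[1]),np.arctan2(-e2[0],e2[1]),np.arctan2(e3[1],e3[0]),np.arctan2(e4[1],e4[0]))
print("ring",bp("top",B(171,240),40),"knob",bp("top",B(432,262),138),"bottle",bp("top",B(722,478),60))
G=[bp("top",B(*p),104) for p in[(386,130),(533,118),(547,285),(396,295)]];print("gate",np.mean(G,0))
print("claws",bp("top",B(168,128),93),bp("top",B(183,320),93))
E
```

```text
block [[494.859 327.583 131.   ]
 [485.392 284.008 131.   ]
 [449.407 291.09  131.   ]
 [460.134 336.61  131.   ]] [472.448 309.822 131.   ] [np.float64(35.87925464904024), np.float64(44.59178688552658), np.float64(36.675629339624145), np.float64(46.7667692356417)]
yaw [np.float64(1.3568551715146762), np.float64(1.3393513468637033)]
tape [471.86 314.02  25.  ] ball [472.566 315.287  47.   ]
plate [[ 610.153   63.316   20.   ]
 [ 634.345 -227.97    20.   ]
 [ 468.31  -242.211   20.   ]
 [ 444.965   51.468   20.   ]] [539.443 -88.849  20.   ] [np.float64(165.6129545301731), np.float64(292.2884884063865), np.float64(166.64474140859113), np.float64(294.60487682084823)]
yaw 0.08286084813648492 0.07932502323716127 0.07160496396259473 0.08556400279876318
ring [532.579  -3.337  40.   ] knob [ 506.484 -149.939  138.   ] bottle [ 393.097 -331.926   60.   ]
gate [ 545.304 -173.899  104.   ]
claws [590.843   0.838  93.   ] [476.336  -9.885  93.   ]
```

{"api": "carry_out", "payload": {"plan": [{"tx": 29,"ty": 26},{"tx": 29,"ty": 26},{"tx": 29,"ty": 26},{"tx": 29,"ty": 26},{"tx": 29,"ty": 26},{"tx": 29,"ty": 26},{"tx": 29,"ty": 26},{"tx": 29,"ty": 26},{"tx": 29,"ty": 26},{"tx": 29,"ty": 26}], "gripper": 0}}

```text
invalid input at $.plan[0]: expected keys tx, ty, tz, rx, ry, rz
```

{"api": "carry_out", "payload": {"plan": [{"tx": 4,"ty": 46,"rz": 0.09},{"tx": 4,"ty": 46,"rz": 0.09},{"tx": 4,"ty": 46,"rz": 0.09},{"tx": 4,"ty": 46,"rz": 0.09},{"tx": 4,"ty": 46,"rz": 0.09},{"tx": 4,"ty": 46,"rz": 0.09},{"tx": 4,"ty": 46,"rz": 0.09},{"tx": 4,"ty": 46,"rz": 0.09},{"tx": 4,"ty": 46,"rz": 0.09},{"tx": 4,"ty": 46,"rz": 0.09},{"tx": 4,"ty": 46,"rz": 0.09},{"tx": 0,"ty": 46,"rz": 0.09}]}}

```text
invalid input at $.plan[0]: expected keys tx, ty, tz, rx, ry, rz
```

Run:
```python
from h import *
o=bot.get_obs();print(o["time"],o["tool_pos"],o["tcp_rot"],o["joint_positions"])
for z in(107,):
  print(pr("scene",(472.5,312,131)),pr("scene",(472.5,312,47)),pr("scene",(532.6,-4,40)))
crop("scene","s1.png",225,345,140,230,6)
```

```text
0.1 [ 136.359 -506.606  226.124] [-3.14  -0.     0.263] [-1.454  0.343  1.525  0.     1.275 -0.146]
[274.425 170.004] [275.441 189.282] [334.92  216.054]
```

View pics/s1.png

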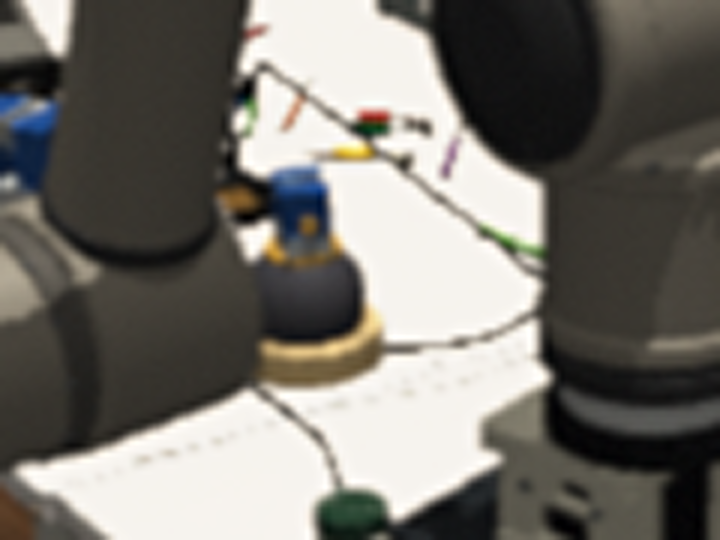

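The moves were refused because every row needs all six keys. The picture still helps: the vise's block top is at (275,169) and its ball at (276.5,190), within about a pixel of my prediction.

{"api": "carry_out", "payload": {"plan": [{"tx": 29,"ty": 26,"tz": 0,"rx": 0,"ry": 0,"rz": 0},{"tx": 29,"ty": 26,"tz": 0,"rx": 0,"ry": 0,"rz": 0},{"tx": 29,"ty": 26,"tz": 0,"rx": 0,"ry": 0,"rz": 0},{"tx": 29,"ty": 26,"tz": 0,"rx": 0,"ry": 0,"rz": 0},{"tx": 29,"ty": 26,"tz": 0,"rx": 0,"ry": 0,"rz": 0},{"tx": 29,"ty": 26,"tz": 0,"rx": 0,"ry": 0,"rz": 0},{"tx": 29,"ty": 26,"tz": 0,"rx": 0,"ry": 0,"rz": 0},{"tx": 29,"ty": 26,"tz": 0,"rx": 0,"ry": 0,"rz": 0},{"tx": 29,"ty": 26,"tz": 0,"rx": 0,"ry": 0,"rz": 0},{"tx": 29,"ty": 26,"tz": 0,"rx": 0,"ry": 0,"rz": 0}], "gripper": 0}}

```text
time: 1.15
tool_pos: [427.3, -245.7, 226.6]
tcp_rot: [-3.141, 0.0, 0.263]
contact_force: [0.7, -1.0, -0.6]
grip_width: 91.7
finger_force: 0.0
```

{"api": "carry_out", "payload": {"plan": [{"tx": 4,"ty": 46,"tz": 0,"rx": 0,"ry": 0,"rz": 0.09},{"tx": 4,"ty": 46,"tz": 0,"rx": 0,"ry": 0,"rz": 0.09},{"tx": 4,"ty": 46,"tz": 0,"rx": 0,"ry": 0,"rz": 0.09},{"tx": 4,"ty": 46,"tz": 0,"rx": 0,"ry": 0,"rz": 0.09},{"tx": 4,"ty": 46,"tz": 0,"rx": 0,"ry": 0,"rz": 0.09},{"tx": 4,"ty": 46,"tz": 0,"rx": 0,"ry": 0,"rz": 0.09},{"tx": 4,"ty": 46,"tz": 0,"rx": 0,"ry": 0,"rz": 0.09},{"tx": 4,"ty": 46,"tz": 0,"rx": 0,"ry": 0,"rz": 0.09},{"tx": 4,"ty": 46,"tz": 0,"rx": 0,"ry": 0,"rz": 0.09},{"tx": 4,"ty": 46,"tz": 0,"rx": 0,"ry": 0,"rz": 0.09},{"tx": 4,"ty": 46,"tz": 0,"rx": 0,"ry": 0,"rz": 0.09},{"tx": 0,"ty": 46,"tz": 0,"rx": 0,"ry": 0,"rz": 0.09}]}}

```text
time: 2.35
tool_pos: [470.3, 306.9, 226.4]
tcp_rot: [3.142, 0.0, 1.347]
contact_force: [-0.2, 0.3, -0.5]
grip_width: 91.7
finger_force: 0.0
```

{"api": "carry_out", "payload": {"plan": [{"tx": 2,"ty": 6,"tz": -10,"rx": 0,"ry": 0,"rz": 0},{"tx": 0,"ty": 0,"tz": -25,"rx": 0,"ry": 0,"rz": 0},{"tx": 0,"ty": 0,"tz": -25,"rx": 0,"ry": 0,"rz": 0},{"tx": 0,"ty": 0,"tz": -25,"rx": 0,"ry": 0,"rz": 0},{"tx": 0,"ty": 0,"tz": -20,"rx": 0,"ry": 0,"rz": 0},{"tx": 0,"ty": 0,"tz": -15,"rx": 0,"ry": 0,"rz": 0},{"tx": 0,"ty": 0,"tz": -10,"rx": 0,"ry": 0,"rz": 0},{"tx": 0,"ty": 0,"tz": -5,"rx": 0,"ry": 0,"rz": 0},{"tx": 0,"ty": 0,"tz": 0,"rx": 0,"ry": 0,"rz": 0}]}}

```text
time: 3.25
tool_pos: [472.3, 310.7, 91.3]
tcp_rot: [-3.141, 0.001, 1.342]
contact_force: [0.9, 0.7, 0.2]
grip_width: 91.8
finger_force: 0.0
```

{"api": "carry_out", "payload": {"plan": [{"tx": 0,"ty": 0,"tz": 0,"rx": 0,"ry": 0,"rz": 0},{"tx": 0,"ty": 0,"tz": 0,"rx": 0,"ry": 0,"rz": 0},{"tx": 0,"ty": 0,"tz": 0,"rx": 0,"ry": 0,"rz": 0},{"tx": 0,"ty": 0,"tz": 0,"rx": 0,"ry": 0,"rz": 0},{"tx": 0,"ty": 0,"tz": 0,"rx": 0,"ry": 0,"rz": 0},{"tx": 0,"ty": 0,"tz": 0,"rx": 0,"ry": 0,"rz": 0},{"tx": 0,"ty": 0,"tz": 0,"rx": 0,"ry": 0,"rz": 0},{"tx": 0,"ty": 0,"tz": 0,"rx": 0,"ry": 0,"rz": 0}], "gripper": 1}}

```text
time: 4.05
tool_pos: [472.3, 311.1, 91.8]
tcp_rot: [-3.141, -0.0, 1.343]
contact_force: [-0.6, 1.6, 0.6]
grip_width: 35.3
finger_force: 27.8
```

{"api": "carry_out", "payload": {"plan": [{"tx": 0,"ty": 0,"tz": 3,"rx": 0,"ry": 0,"rz": 0},{"tx": 0,"ty": 0,"tz": 5,"rx": 0,"ry": 0,"rz": 0},{"tx": 0,"ty": 0,"tz": 10,"rx": 0,"ry": 0,"rz": 0},{"tx": 0,"ty": 0,"tz": 16,"rx": 0,"ry": 0,"rz": 0},{"tx": 0,"ty": 0,"tz": 20,"rx": 0,"ry": 0,"rz": 0},{"tx": 0,"ty": 0,"tz": 22,"rx": 0,"ry": 0,"rz": 0},{"tx": 0,"ty": 0,"tz": 22,"rx": 0,"ry": 0,"rz": 0},{"tx": 0,"ty": 0,"tz": 16,"rx": 0,"ry": 0,"rz": 0},{"tx": 0,"ty": 0,"tz": 10,"rx": 0,"ry": 0,"rz": 0},{"tx": 0,"ty": 0,"tz": 6,"rx": 0,"ry": 0,"rz": 0}]}}

```text
time: 5.05
tool_pos: [472.5, 311.0, 222.8]
tcp_rot: [3.141, -0.001, 1.343]
contact_force: [0.3, -0.4, -4.5]
grip_width: 35.5
finger_force: 28.2
```

{"api": "carry_out", "payload": {"plan": [{"tx": 2,"ty": -12,"tz": 0,"rx": 0,"ry": 0,"rz": -0.06},{"tx": 5,"ty": -25,"tz": 0,"rx": 0,"ry": 0,"rz": -0.1},{"tx": 5,"ty": -30,"tz": 0,"rx": 0,"ry": 0,"rz": -0.11},{"tx": 6,"ty": -30,"tz": 0,"rx": 0,"ry": 0,"rz": -0.12},{"tx": 6,"ty": -30,"tz": 0,"rx": 0,"ry": 0,"rz": -0.13},{"tx": 6,"ty": -30,"tz": 0,"rx": 0,"ry": 0,"rz": -0.13},{"tx": 6,"ty": -30,"tz": 0,"rx": 0,"ry": 0,"rz": -0.13},{"tx": 6,"ty": -30,"tz": 0,"rx": 0,"ry": 0,"rz": -0.13},{"tx": 6,"ty": -30,"tz": 0,"rx": 0,"ry": 0,"rz": -0.12},{"tx": 5,"ty": -28,"tz": 0,"rx": 0,"ry": 0,"rz": -0.11},{"tx": 4,"ty": -25,"tz": 0,"rx": 0,"ry": 0,"rz": -0.08},{"tx": 3,"ty": -15,"tz": 0,"rx": 0,"ry": 0,"rz": -0.04}]}}

```text
time: 6.25
tool_pos: [532.2, -5.8, 221.2]
tcp_rot: [3.141, 0.001, 0.079]
contact_force: [-0.7, 0.4, -4.9]
grip_width: 35.0
finger_force: 28.9
```

Run:
```python
from h import *
o=bot.get_obs();print(o["time"],o["tool_pos"],o["tcp_rot"],o["contact_force"])
p=o["tool_pos"];b=p+[0,0,18.8-2]; 
print(pr("scene",p),pr("scene",b-[0,0,62]),pr("scene",(532.6,-4,40)))
crop("scene","s2.png",280,400,150,240,6)
```

```text
6.25 [532.21   -5.772 221.167] [3.141 0.001 0.079] [-0.722  0.441 -4.893]
[335.582 169.828] [335.466 181.842] [334.92  216.054]
```

View pics/s2.png

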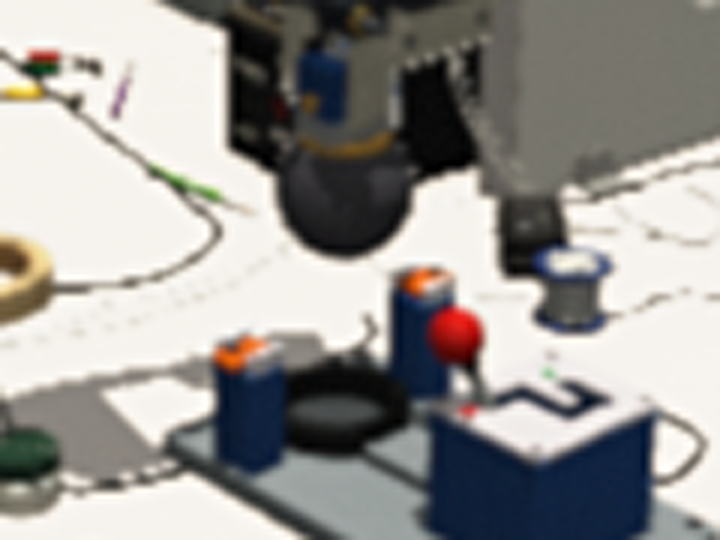

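The vise hangs upright in the gripper. The ball centre is at (337.4,181.4), and the ring, at about (337,217), shows the same ~2 px calibration offset. So the ball is over the ring. I'm lowering it now.

{"api": "carry_out", "payload": {"plan": [{"tx": 0.5,"ty": 1.5,"tz": -8,"rx": 0,"ry": 0,"rz": 0},{"tx": 0,"ty": 0,"tz": -16,"rx": 0,"ry": 0,"rz": 0},{"tx": 0,"ty": 0,"tz": -18,"rx": 0,"ry": 0,"rz": 0},{"tx": 0,"ty": 0,"tz": -18,"rx": 0,"ry": 0,"rz": 0},{"tx": 0,"ty": 0,"tz": -16,"rx": 0,"ry": 0,"rz": 0},{"tx": 0,"ty": 0,"tz": -14,"rx": 0,"ry": 0,"rz": 0},{"tx": 0,"ty": 0,"tz": -9,"rx": 0,"ry": 0,"rz": 0},{"tx": 0,"ty": 0,"tz": -6,"rx": 0,"ry": 0,"rz": 0},{"tx": 0,"ty": 0,"tz": 0,"rx": 0,"ry": 0,"rz": 0},{"tx": 0,"ty": 0,"tz": 0,"rx": 0,"ry": 0,"rz": 0}]}}

```text
time: 7.3
tool_pos: [533.2, -2.2, 117.1]
tcp_rot: [3.141, -0.001, 0.083]
contact_force: [-0.6, -0.0, -4.6]
grip_width: 34.8
finger_force: 28.9
```

{"api": "carry_out", "payload": {"plan": [{"tx": 0,"ty": 0,"tz": -1,"rx": 0,"ry": 0,"rz": 0},{"tx": 0,"ty": 0,"tz": 0,"rx": 0,"ry": 0,"rz": 0}]}}

```text
time: 7.5
tool_pos: [533.2, -2.5, 116.2]
tcp_rot: [3.141, -0.001, 0.083]
contact_force: [-0.4, -1.0, -5.2]
grip_width: 34.8
finger_force: 28.9
```

{"api": "carry_out", "payload": {"plan": [{"tx": 0,"ty": 0,"tz": -1,"rx": 0,"ry": 0,"rz": 0},{"tx": 0,"ty": 0,"tz": 0,"rx": 0,"ry": 0,"rz": 0}]}}

```text
time: 7.7
tool_pos: [532.9, -2.5, 114.8]
tcp_rot: [3.141, -0.0, 0.083]
contact_force: [0.1, -0.0, -5.1]
grip_width: 34.7
finger_force: 28.9
```

{"api": "carry_out", "payload": {"plan": [{"tx": 0,"ty": -1,"tz": -1,"rx": 0,"ry": 0,"rz": 0},{"tx": 0,"ty": 0,"tz": -1,"rx": 0,"ry": 0,"rz": 0},{"tx": 0,"ty": 0,"tz": 0,"rx": 0,"ry": 0,"rz": 0}]}}

```text
time: 8.0
tool_pos: [532.9, -3.6, 113.0]
tcp_rot: [3.141, -0.0, 0.083]
contact_force: [-0.9, -0.9, -2.1]
grip_width: 35.0
finger_force: 28.9
```

{"api": "carry_out", "payload": {"plan": [{"tx": 0,"ty": 0,"tz": -1,"rx": 0,"ry": 0,"rz": 0},{"tx": 0,"ty": 0,"tz": 0,"rx": 0,"ry": 0,"rz": 0}]}}

```text
time: 8.2
tool_pos: [533.0, -3.6, 112.7]
tcp_rot: [3.141, -0.001, 0.083]
contact_force: [-4.5, -0.3, 5.9]
grip_width: 35.0
finger_force: 28.9
```

{"api": "carry_out", "payload": {"plan": [{"tx": 0,"ty": 0,"tz": -1,"rx": 0,"ry": 0,"rz": 0},{"tx": 0,"ty": 0,"tz": 0,"rx": 0,"ry": 0,"rz": 0}]}}

```text
time: 8.4
tool_pos: [533.1, -3.7, 112.5]
tcp_rot: [3.141, -0.001, 0.083]
contact_force: [-7.0, 0.1, 11.7]
grip_width: 34.9
finger_force: 28.9
```

Contact pushes the ball toward -x, so it sits about 2 mm too far in +x. I'm correcting that.

{"api": "carry_out", "payload": {"plan": [{"tx": 0,"ty": 0,"tz": 1,"rx": 0,"ry": 0,"rz": 0},{"tx": -1,"ty": 0,"tz": 0,"rx": 0,"ry": 0,"rz": 0},{"tx": -1,"ty": 0,"tz": 0,"rx": 0,"ry": 0,"rz": 0},{"tx": 0,"ty": 0,"tz": 0,"rx": 0,"ry": 0,"rz": 0}]}}

```text
time: 8.8
tool_pos: [530.5, -3.3, 111.1]
tcp_rot: [-3.141, 0.001, 0.083]
contact_force: [0.0, -0.0, -4.8]
grip_width: 34.8
finger_force: 28.9
```

{"api": "carry_out", "payload": {"plan": [{"tx": 0,"ty": 0,"tz": -1,"rx": 0,"ry": 0,"rz": 0},{"tx": 0,"ty": 0,"tz": 0,"rx": 0,"ry": 0,"rz": 0}]}}

```text
time: 9.0
tool_pos: [530.7, -3.4, 110.5]
tcp_rot: [-3.142, 0.001, 0.083]
contact_force: [-1.4, -0.4, -2.1]
grip_width: 34.6
finger_force: 28.8
```

{"api": "carry_out", "payload": {"plan": [{"tx": 0,"ty": 0,"tz": -1,"rx": 0,"ry": 0,"rz": 0},{"tx": 0,"ty": 0,"tz": 0,"rx": 0,"ry": 0,"rz": 0}]}}

```text
time: 9.2
tool_pos: [530.7, -3.5, 110.2]
tcp_rot: [3.141, 0.0, 0.083]
contact_force: [-4.2, 0.6, 3.3]
grip_width: 35.1
finger_force: 28.8
```

{"api": "carry_out", "payload": {"plan": [{"tx": -0.8,"ty": 0,"tz": 0,"rx": 0,"ry": 0,"rz": 0},{"tx": 0,"ty": 0,"tz": 0,"rx": 0,"ry": 0,"rz": 0}]}}

```text
time: 9.4
tool_pos: [530.2, -3.6, 109.8]
tcp_rot: [3.141, -0.0, 0.083]
contact_force: [-2.0, -0.7, 1.9]
grip_width: 35.2
finger_force: 28.9
```

{"api": "carry_out", "payload": {"plan": [{"tx": 0,"ty": 0,"tz": -0.8,"rx": 0,"ry": 0,"rz": 0},{"tx": 0,"ty": 0,"tz": 0,"rx": 0,"ry": 0,"rz": 0}]}}

```text
time: 9.6
tool_pos: [530.2, -3.6, 109.6]
tcp_rot: [3.141, -0.001, 0.083]
contact_force: [-4.4, -1.2, 7.4]
grip_width: 35.1
finger_force: 28.8
```

{"api": "carry_out", "payload": {"plan": [{"tx": -0.8,"ty": -0.2,"tz": 0,"rx": 0,"ry": 0,"rz": 0},{"tx": 0,"ty": 0,"tz": 0,"rx": 0,"ry": 0,"rz": 0}]}}

```text
time: 9.8
tool_pos: [529.8, -3.8, 109.4]
tcp_rot: [3.141, -0.001, 0.083]
contact_force: [-2.7, -0.5, 5.2]
grip_width: 34.7
finger_force: 28.9
```

{"api": "carry_out", "payload": {"plan": [{"tx": 0,"ty": 0,"tz": -0.5,"rx": 0,"ry": 0,"rz": 0},{"tx": 0,"ty": 0,"tz": 0,"rx": 0,"ry": 0,"rz": 0}]}}

```text
time: 10.0
tool_pos: [529.8, -3.8, 109.3]
tcp_rot: [3.141, -0.001, 0.083]
contact_force: [-3.0, 0.2, 9.0]
grip_width: 34.9
finger_force: 28.9
```

{"api": "carry_out", "payload": {"plan": [{"tx": -0.7,"ty": 0,"tz": 0,"rx": 0,"ry": 0,"rz": 0},{"tx": 0,"ty": 0,"tz": 0.4,"rx": 0,"ry": 0,"rz": 0},{"tx": 0,"ty": 0,"tz": 0,"rx": 0,"ry": 0,"rz": 0}]}}

```text
time: 10.3
tool_pos: [529.4, -3.8, 109.2]
tcp_rot: [3.141, -0.002, 0.083]
contact_force: [-0.0, 0.1, 5.1]
grip_width: 35.0
finger_force: 28.9
```

{"api": "carry_out", "payload": {"plan": [{"tx": 0,"ty": 0,"tz": 0,"rx": 0,"ry": 0,"rz": 0},{"tx": 0,"ty": 0,"tz": 0,"rx": 0,"ry": 0,"rz": 0},{"tx": 0,"ty": 0,"tz": 0,"rx": 0,"ry": 0,"rz": 0},{"tx": 0,"ty": 0,"tz": 0,"rx": 0,"ry": 0,"rz": 0},{"tx": 0,"ty": 0,"tz": 0,"rx": 0,"ry": 0,"rz": 0},{"tx": 0,"ty": 0,"tz": 0,"rx": 0,"ry": 0,"rz": 0}], "gripper": 0}}

```text
time: 10.9
tool_pos: [528.6, -3.7, 108.8]
tcp_rot: [3.142, 0.0, 0.083]
contact_force: [-0.7, -0.3, -0.2]
grip_width: 77.9
finger_force: 0.0
```

{"api": "carry_out", "payload": {"plan": [{"tx": 0,"ty": 0,"tz": 10,"rx": 0,"ry": 0,"rz": 0},{"tx": 0,"ty": 0,"tz": 20,"rx": 0,"ry": 0,"rz": 0},{"tx": 0,"ty": 0,"tz": 30,"rx": 0,"ry": 0,"rz": 0},{"tx": 0,"ty": 0,"tz": 40,"rx": 0,"ry": 0,"rz": 0},{"tx": 0,"ty": 0,"tz": 30,"rx": 0,"ry": 0,"rz": 0},{"tx": 0,"ty": 0,"tz": 0,"rx": 0,"ry": 0,"rz": 0}]}}

```text
time: 11.5
tool_pos: [530.8, -3.9, 244.3]
tcp_rot: [3.139, -0.01, 0.083]
contact_force: [0.0, -0.6, 0.5]
grip_width: 91.8
finger_force: 0.0
```

Run:
```python
from h import *
o=bot.get_obs();print(o["time"],o["tool_pos"],o["tcp_rot"],o["contact_force"],o["joint_positions"])
c=np.array([532.6,-4,0])
print(pr("scene",c+[0,0,65]),pr("scene",c+[0,0,125]),pr("scene",c+[0,0,149]))
crop("scene","s3.png",280,400,150,240,6)
```

```text
11.5 [530.808  -3.944 244.257] [ 3.139 -0.01   0.083] [ 0.028 -0.632  0.484] [-0.152  0.334  1.487 -0.     1.311  1.336]
[334.978 209.913] [335.12 194.84] [335.178 188.674]
```

View pics/s3.png

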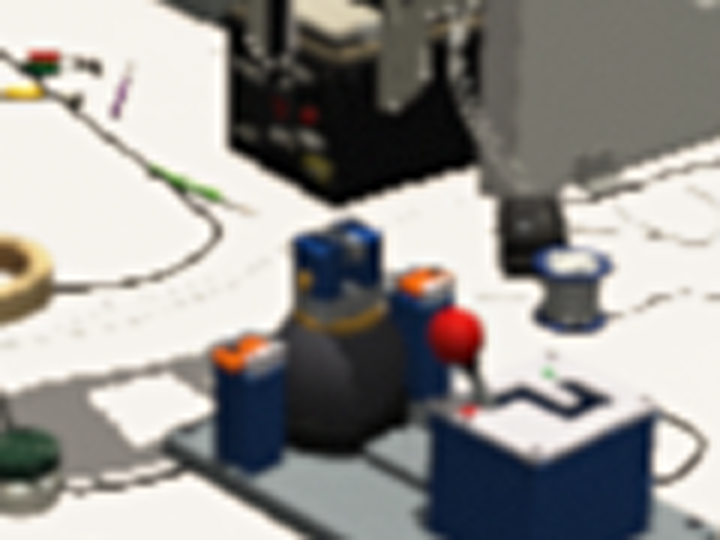

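The vise now sits upright in the ring. Block top is at crop (338,235) and ball centre about (342,370). Lever next: I'll grip the knob with fingers along stand y.

{"api": "carry_out", "payload": {"plan": [{"tx": -6,"ty": -36,"tz": 0,"rx": 0,"ry": 0,"rz": 0},{"tx": -7,"ty": -38,"tz": 0,"rx": 0,"ry": 0,"rz": 0},{"tx": -6,"ty": -38,"tz": 0,"rx": 0,"ry": 0,"rz": 0},{"tx": -6,"ty": -34,"tz": 0,"rx": 0,"ry": 0,"rz": 0},{"tx": 0,"ty": 0,"tz": -15,"rx": 0,"ry": 0,"rz": 0},{"tx": 0,"ty": 0,"tz": -25,"rx": 0,"ry": 0,"rz": 0},{"tx": 0,"ty": 0,"tz": -25,"rx": 0,"ry": 0,"rz": 0},{"tx": 0,"ty": 0,"tz": -25,"rx": 0,"ry": 0,"rz": 0},{"tx": 0,"ty": 0,"tz": -20,"rx": 0,"ry": 0,"rz": 0},{"tx": 0,"ty": 0,"tz": -10,"rx": 0,"ry": 0,"rz": 0},{"tx": 0,"ty": 0,"tz": -3,"rx": 0,"ry": 0,"rz": 0},{"tx": 0,"ty": 0,"tz": 0,"rx": 0,"ry": 0,"rz": 0}]}}

```text
time: 12.75
tool_pos: [503.6, -149.7, 115.8]
tcp_rot: [-3.141, 0.0, 0.083]
contact_force: [-1.0, 0.5, 0.3]
grip_width: 91.7
finger_force: 0.0
```

Run:
```python
from h import *
o=bot.get_obs();print(o["time"],o["tool_pos"],o["tcp_rot"],o["contact_force"])
print(pr("scene",(506,-149.5,138)),pr("scene",(504,-148.8,138)))
crop("scene","s4.png",300,420,150,240,6)
```

```text
12.75 [ 503.577 -149.662  115.775] [-3.141  0.     0.083] [-1.016  0.498  0.252]
[355.865 208.561] [355.257 208.648]
```

View pics/s4.png

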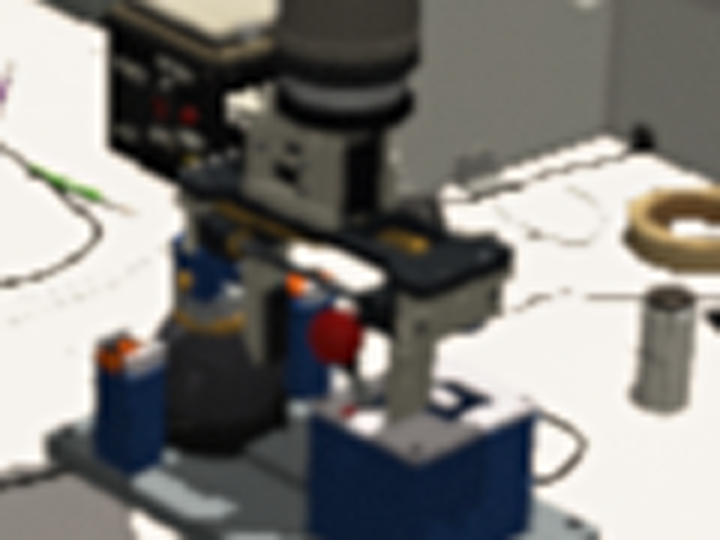

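The knob appears at (355.8,206), higher than predicted. That fits: stand z is measured from 10 mm above the worktop, so the knob is at world z = 148. I'm raising 13 mm, then gripping.

{"api": "carry_out", "payload": {"plan": [{"tx": 1,"ty": 0.5,"tz": 8,"rx": 0,"ry": 0,"rz": 0},{"tx": 0,"ty": 0,"tz": 5,"rx": 0,"ry": 0,"rz": 0}]}}

```text
time: 13.0
tool_pos: [505.4, -149.4, 130.5]
tcp_rot: [3.14, -0.002, 0.083]
contact_force: [-0.2, -0.2, 0.0]
grip_width: 91.8
finger_force: 0.0
```

{"api": "carry_out", "payload": {"plan": [{"tx": 0,"ty": 0,"tz": 0,"rx": 0,"ry": 0,"rz": 0},{"tx": 0,"ty": 0,"tz": 0,"rx": 0,"ry": 0,"rz": 0},{"tx": 0,"ty": 0,"tz": 0,"rx": 0,"ry": 0,"rz": 0},{"tx": 0,"ty": 0,"tz": 0,"rx": 0,"ry": 0,"rz": 0},{"tx": 0,"ty": 0,"tz": 0,"rx": 0,"ry": 0,"rz": 0},{"tx": 0,"ty": 0,"tz": 0,"rx": 0,"ry": 0,"rz": 0},{"tx": 0,"ty": 0,"tz": 0,"rx": 0,"ry": 0,"rz": 0},{"tx": 0,"ty": 0,"tz": 0,"rx": 0,"ry": 0,"rz": 0}], "gripper": 1}}

```text
time: 13.8
tool_pos: [504.6, -149.2, 128.8]
tcp_rot: [-3.142, 0.0, 0.083]
contact_force: [-0.5, 1.9, 1.0]
grip_width: 32.3
finger_force: 0.7
```

{"api": "carry_out", "payload": {"plan": [{"tx": 0,"ty": 0,"tz": 0,"rx": 0,"ry": 0,"rz": 0},{"tx": 5,"ty": 0.5,"tz": 1.5,"rx": 0,"ry": 0,"rz": 0},{"tx": 5,"ty": 0.5,"tz": 1.3,"rx": 0,"ry": 0,"rz": 0},{"tx": 5,"ty": 0.5,"tz": 1.1,"rx": 0,"ry": 0,"rz": 0},{"tx": 5,"ty": 0.5,"tz": 0.9,"rx": 0,"ry": 0,"rz": 0},{"tx": 0,"ty": 0,"tz": 0,"rx": 0,"ry": 0,"rz": 0}]}}

```text
time: 14.4
tool_pos: [525.4, -147.1, 133.8]
tcp_rot: [3.141, -0.001, 0.083]
contact_force: [-2.0, 0.1, 1.0]
grip_width: 30.5
finger_force: 30.0
```

{"api": "carry_out", "payload": {"plan": [{"tx": 5,"ty": 0.5,"tz": 0.7,"rx": 0,"ry": 0,"rz": 0},{"tx": 5,"ty": 0.5,"tz": 0.4,"rx": 0,"ry": 0,"rz": 0},{"tx": 5,"ty": 0.5,"tz": 0.2,"rx": 0,"ry": 0,"rz": 0},{"tx": 3,"ty": 0.3,"tz": 0,"rx": 0,"ry": 0,"rz": 0},{"tx": 0,"ty": 0,"tz": 0,"rx": 0,"ry": 0,"rz": 0}]}}

```text
time: 14.9
tool_pos: [543.4, -145.4, 135.2]
tcp_rot: [3.141, -0.001, 0.083]
contact_force: [-0.7, 0.5, 4.7]
grip_width: 30.4
finger_force: 30.0
```

Run:
```python
from h import *
o=bot.get_obs();print(o["time"],o["tool_pos"],o["contact_force"])
crop("scene","s5.png",300,420,150,240,6)
```

```text
14.9 [ 543.368 -145.412  135.207] [-0.745  0.499  4.725]
```

View pics/s5.png

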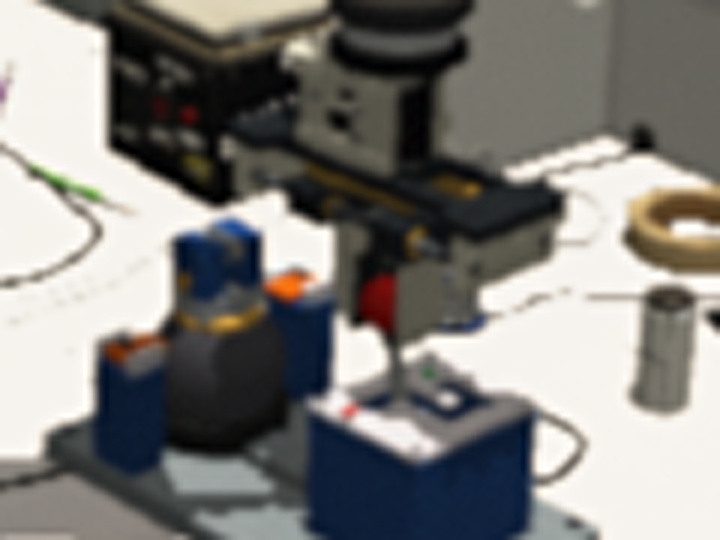

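The knob is held at crop (378,303) and the rod is in the cross slot. The vise still stands level. Crossing right next.

{"api": "carry_out", "payload": {"plan": [{"tx": 0.4,"ty": -5,"tz": 1.2,"rx": 0,"ry": 0,"rz": 0},{"tx": 0.4,"ty": -5,"tz": 1,"rx": 0,"ry": 0,"rz": 0},{"tx": 0.4,"ty": -5,"tz": 0.7,"rx": 0,"ry": 0,"rz": 0},{"tx": 0.4,"ty": -5,"tz": 0.5,"rx": 0,"ry": 0,"rz": 0},{"tx": 0.4,"ty": -5,"tz": 0.3,"rx": 0,"ry": 0,"rz": 0},{"tx": 0.4,"ty": -5,"tz": 0.1,"rx": 0,"ry": 0,"rz": 0}]}}

```text
time: 15.55
tool_pos: [544.8, -174.5, 138.8]
tcp_rot: [-3.139, 0.0, 0.082]
contact_force: [-1.2, 5.4, 5.7]
grip_width: 30.5
finger_force: 30.0
```

{"api": "carry_out", "payload": {"plan": [{"tx": 0.4,"ty": -5,"tz": -0.1,"rx": 0,"ry": 0,"rz": 0},{"tx": 0.4,"ty": -5,"tz": -0.3,"rx": 0,"ry": 0,"rz": 0},{"tx": 0.4,"ty": -5,"tz": -0.5,"rx": 0,"ry": 0,"rz": 0},{"tx": 0.4,"ty": -5,"tz": -0.7,"rx": 0,"ry": 0,"rz": 0},{"tx": 0.4,"ty": -5,"tz": -0.9,"rx": 0,"ry": 0,"rz": 0},{"tx": 0.4,"ty": -3,"tz": -0.6,"rx": 0,"ry": 0,"rz": 0},{"tx": 0,"ty": 0,"tz": 0,"rx": 0,"ry": 0,"rz": 0}]}}

```text
time: 16.25
tool_pos: [547.5, -203.9, 135.8]
tcp_rot: [3.141, -0.0, 0.082]
contact_force: [-1.3, 2.7, 4.1]
grip_width: 30.3
finger_force: 30.0
```

{"api": "carry_out", "payload": {"plan": [{"tx": 5,"ty": 0.6,"tz": 0.2,"rx": 0,"ry": 0,"rz": 0},{"tx": 5,"ty": 0.6,"tz": -0.2,"rx": 0,"ry": 0,"rz": 0},{"tx": 5,"ty": 0.6,"tz": -0.4,"rx": 0,"ry": 0,"rz": 0},{"tx": 5,"ty": 0.6,"tz": -0.6,"rx": 0,"ry": 0,"rz": 0},{"tx": 5,"ty": 0.5,"tz": -0.8,"rx": 0,"ry": 0,"rz": 0},{"tx": 0,"ty": 0,"tz": 0,"rx": 0,"ry": 0,"rz": 0}]}}

```text
time: 16.85
tool_pos: [573.4, -201.0, 133.8]
tcp_rot: [3.14, -0.001, 0.083]
contact_force: [0.3, -1.2, 2.6]
grip_width: 30.4
finger_force: 30.0
```

{"api": "carry_out", "payload": {"plan": [{"tx": 5,"ty": 0.5,"tz": -1.1,"rx": 0,"ry": 0,"rz": 0},{"tx": 5,"ty": 0.5,"tz": -1.3,"rx": 0,"ry": 0,"rz": 0},{"tx": 5,"ty": 0.5,"tz": -1.4,"rx": 0,"ry": 0,"rz": 0},{"tx": 0,"ty": 0,"tz": 0,"rx": 0,"ry": 0,"rz": 0}]}}

```text
time: 17.25
tool_pos: [588.5, -199.0, 130.2]
tcp_rot: [3.141, -0.001, 0.083]
contact_force: [1.0, -1.9, 4.2]
grip_width: 30.3
finger_force: 30.0
```

{"api": "carry_out", "payload": {"plan": [{"tx": 0,"ty": 5,"tz": 1.1,"rx": 0,"ry": 0,"rz": 0},{"tx": -0.3,"ty": 5,"tz": 0.8,"rx": 0,"ry": 0,"rz": 0},{"tx": -0.3,"ty": 5,"tz": 0.6,"rx": 0,"ry": 0,"rz": 0},{"tx": -0.3,"ty": 5,"tz": 0.4,"rx": 0,"ry": 0,"rz": 0},{"tx": -0.4,"ty": 5,"tz": 0.2,"rx": 0,"ry": 0,"rz": 0},{"tx": 0,"ty": 0,"tz": 0,"rx": 0,"ry": 0,"rz": 0}]}}

```text
time: 17.85
tool_pos: [587.2, -174.3, 134.3]
tcp_rot: [3.139, -0.003, 0.083]
contact_force: [2.8, -2.1, 5.3]
grip_width: 30.3
finger_force: 30.0
```

{"api": "carry_out", "payload": {"plan": [{"tx": -0.4,"ty": 5,"tz": 0,"rx": 0,"ry": 0,"rz": 0},{"tx": -0.3,"ty": 5,"tz": 0,"rx": 0,"ry": 0,"rz": 0},{"tx": 0,"ty": 0,"tz": 0,"rx": 0,"ry": 0,"rz": 0}]}}

```text
time: 18.15
tool_pos: [586.4, -164.1, 134.1]
tcp_rot: [3.14, -0.003, 0.083]
contact_force: [2.4, -2.2, 4.9]
grip_width: 30.3
finger_force: 30.0
```

{"api": "carry_out", "payload": {"plan": [{"tx": 0,"ty": 1,"tz": 0,"rx": 0,"ry": 0,"rz": 0},{"tx": 0,"ty": 1,"tz": 0,"rx": 0,"ry": 0,"rz": 0},{"tx": 0,"ty": 0,"tz": 0,"rx": 0,"ry": 0,"rz": 0}]}}

```text
time: 18.45
tool_pos: [586.4, -162.9, 134.1]
tcp_rot: [3.139, -0.003, 0.083]
contact_force: [3.1, -4.3, 5.3]
grip_width: 30.7
finger_force: 30.0
```

{"api": "carry_out", "payload": {"plan": [{"tx": 0,"ty": 1,"tz": 0,"rx": 0,"ry": 0,"rz": 0},{"tx": 0,"ty": 1,"tz": 0,"rx": 0,"ry": 0,"rz": 0},{"tx": 0,"ty": 0,"tz": 0,"rx": 0,"ry": 0,"rz": 0}]}}

```text
time: 18.75
tool_pos: [586.4, -161.1, 134.1]
tcp_rot: [3.138, -0.003, 0.083]
contact_force: [1.6, -6.1, 6.2]
grip_width: 30.5
finger_force: 30.0
```

The lever is against the end of the notch. Opening and retreating.

{"api": "carry_out", "payload": {"plan": [{"tx": 0,"ty": -0.5,"tz": 0,"rx": 0,"ry": 0,"rz": 0},{"tx": 0,"ty": 0,"tz": 0,"rx": 0,"ry": 0,"rz": 0},{"tx": 0,"ty": 0,"tz": 0,"rx": 0,"ry": 0,"rz": 0},{"tx": 0,"ty": 0,"tz": 0,"rx": 0,"ry": 0,"rz": 0},{"tx": 0,"ty": 0,"tz": 0,"rx": 0,"ry": 0,"rz": 0},{"tx": 0,"ty": 0,"tz": 0,"rx": 0,"ry": 0,"rz": 0},{"tx": 0,"ty": 0,"tz": 0,"rx": 0,"ry": 0,"rz": 0}], "gripper": 0}}

```text
time: 19.45
tool_pos: [585.4, -160.4, 133.1]
tcp_rot: [-3.142, 0.0, 0.083]
contact_force: [-0.1, 0.4, 0.1]
grip_width: 81.5
finger_force: 0.0
```

{"api": "carry_out", "payload": {"plan": [{"tx": 0,"ty": 0,"tz": 10,"rx": 0,"ry": 0,"rz": 0},{"tx": 0,"ty": 0,"tz": 25,"rx": 0,"ry": 0,"rz": 0},{"tx": 0,"ty": 0,"tz": 35,"rx": 0,"ry": 0,"rz": 0},{"tx": 0,"ty": 0,"tz": 35,"rx": 0,"ry": 0,"rz": 0},{"tx": -20,"ty": -40,"tz": 10,"rx": 0,"ry": 0,"rz": 0},{"tx": -20,"ty": -45,"tz": 0,"rx": 0,"ry": 0,"rz": 0},{"tx": -20,"ty": -45,"tz": 0,"rx": 0,"ry": 0,"rz": 0},{"tx": -20,"ty": -45,"tz": 0,"rx": 0,"ry": 0,"rz": 0},{"tx": -20,"ty": -40,"tz": 0,"rx": 0,"ry": 0,"rz": 0},{"tx": 0,"ty": 0,"tz": 0,"rx": 0,"ry": 0,"rz": 0}]}}

```text
time: 20.45
tool_pos: [482.5, -380.5, 248.6]
tcp_rot: [3.139, 0.001, 0.076]
contact_force: [-0.3, 0.1, 0.0]
grip_width: 91.5
finger_force: 0.0
```

Run:
```python
from h import *
o=bot.get_obs();print(o["time"],o["tool_pos"])
C=np.array([539.4,-88.8]);R=np.array([[.9968,-.0799],[.0799,.9968]])
w=lambda x,y,z:np.r_[C+R@[x,y],z]
t=bot.capture("top")[:,:,::-1];s=bot.capture("scene")[:,:,::-1]
T=cv2.resize(t[165:245,308:408],None,fx=5,fy=5,interpolation=cv2.INTER_CUBIC);S=cv2.resize(s[170:245,300:400],None,fx=4.5,fy=4.5,interpolation=cv2.INTER_CUBIC)
for n,P in(("lock",w(41,-78,150)),("c3",w(40,-114,148)),("top",w(0,85,149)),("ball",w(0,85,65)),("claw",w(-37,85,93)),("claw2",w(37,85,93))):
  a=(pr("top",P)-[308,165]+.5)*5-.5;b=(pr("scene",P)-[300,170]+.5)*4.5-.5;print(n,a,b+[0,400])
cv2.imwrite("pics/f.png",np.vstack([np.pad(T,((0,0),(0,0),(0,0))),np.pad(S,((0,0),(0,50),(0,0)))])[:,:] if 0 else np.hstack([T[:400],cv2.copyMakeBorder(S,0,400-S.shape[0],0,0,0)])[:, :800])
```

```text
20.45 [ 482.487 -380.533  248.625]
lock [366.594  75.49 ] [349.136 538.181]
c3 [418.585  74.544] [384.311 557.316]
top [132.782 148.298] [160.114 485.813]
ball [129.369 169.126] [159.212 581.389]
claw [133.798 214.174] [124.516 563.777]
claw2 [127.159 111.116] [193.595 536.585]
```

View pics/f.png

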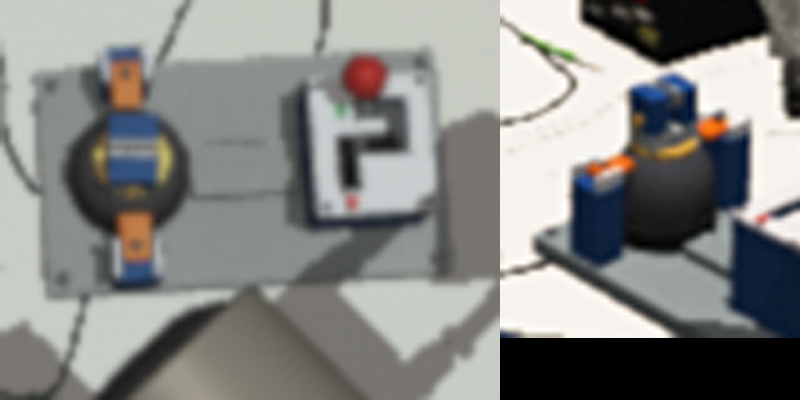

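The last picture shows the knob at (365,76), against a predicted lock position of (366.6,75.5). Both claw tips are over the ball at (127,110) and (135,212). The block top is at (133,148), against (132.8,148.3) predicted for a level, centred vise. I'm handing in.

```bash
python3 -c "
from plant import bot
print(bot.close_job())"
```

```text
the job is handed in; nothing more can be done
None
```

The job is handed in at about 20 s: the vise sits level and centred in the ring, the lever is home in the green notch and the claws are closed over the ball. The bottle was outside the last picture, but the gripper stayed well above it throughout.

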